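Refit the copying lens and load the glass plates

ROBOT

A 6-joint arm with a two-finger parallel gripper is mounted at the origin on the work surface. World frame = base frame: x ahead of the robot, y to its left, z up, the work surface at z = 0. Lengths are in mm, angles in rad, forces in N, time in s.
With the tool pointing down it reaches from about 325 to 900 mm from the base axis. Payload 6.1 kg.
Tool frame: the origin (TCP) lies midway between the tips of the shut fingers; the grasp point (between the pads) lies 19 mm behind it; z points along the fingers, y is the line along which they close (so a half turn about z gives the same grasp; the last joint's range is limited). The gripper opens to 87 mm and grips with 3 to 60 N. Pads are 19 mm wide; open, the fingers measure 117 mm over their backs; the gripper's body (75 mm by 190 mm) begins 51 mm behind the grasp point.
Start: joints at [0.994, 0.22, 1.526, -0, 1.395, -0.126], TCP at [272.301, 562.555, 222.538] pointing down, gripper open.
Joint ranges: [-2.98, 2.98], [-0.91, 2.08], [0.09, 2.57], [-1.24, 4.39], [0.2, 2.65], [-2.68, 2.68]. Speed limits (rad/s): [2.57, 2.57, 3.01, 3.14, 3.14, 3.14].

INTERFACE

Orientations are given as a unit quaternion [w, x, y, z].
In Python, from bench import * gives the robot as it stands. Calls block until the motion is done:
- movep(position, orientation): joint-space move of the TCP to a pose.
- move_linear(position, feed=150, rotation=None, max_force=None): straight line of the TCP; rotation=None keeps the orientation; feed is the mean speed in mm/s. With max_force (N) it stops when the force on the tool has changed by that much, and returns True; else False.
- goto_joints(angles): joint-space move.
- ungrasp() and grasp(strength=None): open the fingers fully, or close them until they stop; strength is the grip in N (None keeps the last).
- sleep(seconds).
- inverse_kinematics(position, orientation): joint angles nearest the present ones, or None.
- observe(): the state.
- get_image(name): name is "scene" or "top" or "wrist"; returns a dict with "image" (384x512x3 uint8, red, green, blue), "camera_matrix" (3x3 intrinsics, pixels), "position" and "orientation" of the camera in the world. Camera axes: x right, y down, z forward; pixel columns grow to the right and rows downward; lengths in mm; the calibration is good to about 2 mm. A picture is of the moment at which its call begins. There is no depth.
A pose or a line that the arm cannot do raises PlanningError and nothing moves.
- sign_off(): hands the job in; it is judged then, once.
The state is a dict: "clock": time; "q": joint angles; "qvel": joint speeds; "tau": joint torques, N m; "tcp_pos": TCP position; "orientation": TCP orientation; "ft_force": force on the tool from outside, world axes, zero at the start; "moment": the same for the moment, N m; "finger_gap": opening from 0.0 (shut) to 1.0 (fully open); "finger_force": force on a finger pad.
Only numpy, scipy, OpenCV 4.12 (cv2) and the standard library are available. Lean on these libraries where they do the work, as an engineer would, in place of code of your own. Each camera call takes 0.05 s, during which the arm holds its last target. There are 200 camera calls.

TASK

Get the plate copier ready for work. Take the square dust cap off the lens cell and put it on the grey felt mat, drop the cleaned lens into the cell, set the brass retaining ring over it and screw it down clockwise until it is snug against the lens; also lift every framed glass plate up out of the storage rack and stand it fully home in a slot of the copier's feed tray. Leave the other things on the desk where they are.

Things in the scene. Friction and masses are not known exactly. Their poses are not given: they have to be found in the camera images.
- cell: The lens cell, fixed: a dark round base (92 mm across, 12 mm high) with an upright aluminium tube, 45 mm outside, 39 mm bore, rim 48 mm above the desk, lens seat 14 mm below the rim, and an outside screw thread (52 mm across). Origin at the centre of the underside, on the desk; z up.
- cell_rim (a point): Centre of the tube's mouth, at rim height (48 mm above the desk).
- cell_thread (a point): Where the first of the tube's three thread ribs begins (4 mm below the rim, at the cell's x axis); the others begin 120 and 240 degrees round. Each rib is 2.2 mm thick, 240 degrees long, and sinks 18 mm per turn CLOCKWISE seen from above. With the ring just snug each pin stands 86 to 89 degrees clockwise of a rib's beginning (206 to 209 from that of its own rib).
- lens_center (a point): The lens: thick round glass in a black sleeve, 36 mm across, 28 mm tall, 80 g, lower 7 mm bevelled to 29 mm across; starts upright on the desk. Point at its centre, 14 mm above its flat underside; z up. Seated in the cell it stands 14 mm proud of the rim (this point then at rim height), so hold it by its upper 12 mm only.
- ring_center (a point): The retaining ring: a brass cap-shaped screw ring with ribbed sides, 63 mm outside, 56 mm inside, 33 mm tall, 70 g, open below, a 26 mm window in its 3 mm top; starts window up and goes over the tube so. Point at its centre, 16.5 mm above its lower edge; z up. Touching the seated lens this point is 48.5 mm above the desk; 16 degrees of slack follow, then the moment climbs: snug at 0.3 to 0.8 Nm.
- ring_pin (a point): Tip of one of the ring's three inside pins (3 mm thick, 4 mm above its lower edge, 120 degrees apart; this one on its x axis). Lowered level, the pins rest on the ribs; turned clockwise from above the ring sinks 18 mm per turn, and stays by friction. With the pins just at the ribs' beginnings it may tilt and bind: set them 20 to 110 degrees clockwise of there.
- rack: The storage rack, fixed: a wooden block with brass end plates, 104 x 180 x 52 mm high, with three slots side by side along its y, at y = -50, 0 and +50 mm. Each slot is 78 mm (x) by 11 mm (y), its floor 10 mm above the desk, open at the top. Origin at the centre of the underside. Rack and feed tray may stand on either side.
- tray: The copier's feed tray, fixed, across the desk from the rack: a grey plastic block with black end plates, of the same size and with the same three slots as the rack (y = -50, 0, +50 mm; 78 x 11 mm; floor 10 mm, top 52 mm above the desk). Empty at the start. Origin at the centre of the underside. Any slot will do for any plate.
- plate0_center (a point): A framed glass plate: a dark glass in an aluminium frame, 70 mm wide (its x), 8 mm thick (its y), 100 mm tall (its z), 90 g, lower edge rounded; it stands upright in a slot of the storage rack with its upper 58 mm out of the block. Point at its centre, 50 mm below its upper edge (60 mm above the desk when fully home in a slot). May be absent.
- plate1_center (a point): A framed glass plate: a dark glass in an aluminium frame, 70 mm wide (its x), 8 mm thick (its y), 100 mm tall (its z), 90 g, lower edge rounded; it stands upright in a slot of the storage rack with its upper 58 mm out of the block. Point at its centre, 50 mm below its upper edge (60 mm above the desk when fully home in a slot). May be absent.
- plate2_center (a point): A framed glass plate: a dark glass in an aluminium frame, 70 mm wide (its x), 8 mm thick (its y), 100 mm tall (its z), 90 g, lower edge rounded; it stands upright in a slot of the storage rack with its upper 58 mm out of the block. Point at its centre, 50 mm below its upper edge (60 mm above the desk when fully home in a slot). May be absent.
- spray: Bystander: blue bottle, 44 mm across, 170 mm tall; origin at the centre of its underside. Leave it where it is.
- thermos: Bystander: black thermos, 64 mm across, 190 mm tall; origin at the centre of its underside. Leave it where it is.
- mouse: Bystander: black computer mouse, 100 x 60 x 30 mm; origin at the centre of its underside. Leave it where it is.
- stapler: Bystander: black stapler, 105 x 36 x 41 mm; origin at the centre of its underside. Leave it where it is.
- tissues: Bystander: red tissue box, 100 x 110 x 60 mm; origin at the centre of its underside. Leave it where it is.
- loupe: Bystander: small clear and black stand loupe, 46 mm across, 36 mm tall (not the lens); origin at the centre of its underside. Leave it where it is.
- eraser: Bystander: white eraser, 45 x 20 x 13 mm; origin at the centre of its underside. Leave it where it is.
- cap_center (a point): The dust cap: a plain square black plastic block, 46 x 46 x 18 mm, 40 g, lying loose on the rim of the lens cell at the start. Point at its centre, 9 mm above its underside; z up.
- mat: The parts mat: a square of grey felt, 100 x 100 mm and 2 mm thick, fixed to the desk. Origin at the centre of its underside. The cap must end lying on it, its centre over the middle part of the mat.
Mind the look-alikes: they are no part of the job. There is more than one size of the part that bears ring_center; the job needs the smallest.

How it is judged (in metres and radians):
On the way, in this order (a step that is already met when the one before it is completed fails the run):
1. the lens is seated in the cell (horizontal distance between lens_center and cell_rim below 0.003 m and z of lens_center in the frame of cell below 0.0495 m and angle between lens_center's own z axis and vertical below 0.06 rad), for 0.2 s.
2. the ring is screwed down over the seated lens, let go, and bears on the lens with more than 2 N (all of step 1 and horizontal distance between ring_center and cell_rim below 0.003 m and z of ring_center in the frame of cell between 0.0465 and 0.0492 m and angle between ring_center's own z axis and vertical below 0.05 rad and contact force between ring and lens above 2 N and contact force between the fingers and ring below 0.1 N), for 0.2 s.
At the end, for the whole second after the job is handed in: Cap on the mat within 35 mm of its middle; lens within 3 mm of the cell's axis, 1.5 mm of its seat; ring level, within 3 mm of the axis, 0.7 mm of the lens, left bearing on it with over 2 N; plates in tray slots to 6 mm along, 5 mm across, 3.5 mm of the floor, 0.12 rad of upright; all at rest (all of step 1 and horizontal distance between ring_center and cell_rim below 0.003 m and z of ring_center in the frame of cell between 0.0465 and 0.0492 m and angle between ring_center's own z axis and vertical below 0.05 rad and x of plate0_center in the frame of tray between -0.006 and 0.006 m and (y of plate0_center in the frame of tray between -0.055 and -0.045 m or y of plate0_center in the frame of tray between -0.005 and 0.005 m or y of plate0_center in the frame of tray between 0.045 and 0.055 m) and z of each of plate0_center, plate1_center, plate2_center in the frame of tray below 0.0635 m and angle between each of plate0_center, plate1_center, plate2_center's own z axis and vertical below 0.12 rad and x of plate1_center in the frame of tray between -0.006 and 0.006 m and (y of plate1_center in the frame of tray between -0.055 and -0.045 m or y of plate1_center in the frame of tray between -0.005 and 0.005 m or y of plate1_center in the frame of tray between 0.045 and 0.055 m) and x of plate2_center in the frame of tray between -0.006 and 0.006 m and (y of plate2_center in the frame of tray between -0.055 and -0.045 m or y of plate2_center in the frame of tray between -0.005 and 0.005 m or y of plate2_center in the frame of tray between 0.045 and 0.055 m) and linear speed of each of ring, plate0, plate1, plate2, cap below 0.02 m/s and horizontal distance between cap_center and mat below 0.035 m and z of cap_center in the frame of mat below 0.03 m); the robot touches nothing.
It fails at once if one of the other things on the desk is moved more than 3 cm (distance of any of spray, thermos, mouse, stapler, tissues, loupe, eraser from where it was at the start of the episode above 0.03 m).
Of plate0, plate1, plate2 only 1 to 3 are there at a start; the rules pass over those that are not, and their reading is None.
At some moment in a run one of cap may be knocked a few centimetres aside while the robot is not near it.
It also fails if it takes over 210 s, if anything falls off the work surface, if the arm or the gripper's body presses on something with over 40 N, if the wrist force passes 120 N, or if a joint passes its speed limit or range.

## Working session

There is one attempt and no reset: what is moved stays moved. The work goes in short steps, each a Python script; the robot and the scene stay as the last script left them, time stands still between calls to the robot, and variables do not carry over. Pictures are saved under pics/ and viewed, at most 14 in all, crops included, and the job is handed in when it is done.

```bash
ls; mkdir -p pics; cat > h.py <<'E'
from bench import *
import numpy as np, cv2
from scipy.spatial.transform import Rotation as R
def snap(n,f=None):
    d=get_image(n)
    if f: cv2.imwrite('pics/'+f,d['image'][:,:,::-1])
    return d
def rot(d):
    w,x,y,z=d['orientation']; return R.from_quat([x,y,z,w]).as_matrix()
def ray(d,uv,z):
    K=np.array(d['camera_matrix']); v=rot(d)@np.linalg.inv(K)@np.array([uv[0],uv[1],1.]); p=np.array(d['position'],float)
    return p+v*(z-p[2])/v[2]
def proj(d,P):
    K=np.array(d['camera_matrix']); c=rot(d).T@(np.array(P,float)-np.array(d['position'],float)); u=K@c; return u[:2]/u[2]
def down(yaw):
    # tool z down, tool y (closing) at angle yaw+90 from world x ; x axis at yaw
    c,s=np.cos(yaw),np.sin(yaw)
    M=np.array([[c,s,0],[s,-c,0],[0,0,-1]]); q=R.from_matrix(M).as_quat(); return [q[3],q[0],q[1],q[2]]
E
python3 - <<'E'
from h import *
a=snap('scene','s0.png');b=snap('top','t0.png')
for d in(a,b): print(d['position'],d['orientation'],np.array(d['camera_matrix']).tolist())
o=observe();print(o)
import pickle;pickle.dump((a,b),open('v0.pkl','wb'))
E
```

```text
pics
[1164.70585612  227.96824019 1052.81993023] [-0.16076135  0.53437334  0.79533692 -0.23672789] [[471.167483504676, 0.0, 253.7113590099652], [0.0, 471.167483504676, 188.44944206091566], [0.0, 0.0, 1.0]]
[ 357.17440956   17.61822104 1101.61506863] [ 0.07041766 -0.66640391  0.73851563 -0.07444358] [[358.34708861871144, 0.0, 257.46388799672036], [0.0, 358.34708861871144, 190.43413475013637], [0.0, 0.0, 1.0]]
{'clock': 0.1, 'q': array([ 9.93887306e-01,  2.21153612e-01,  1.52746443e+00, -2.87436869e-05,
        1.39470079e+00, -1.26078416e-01]), 'qvel': array([ 5.32809452e-05, -2.46734860e-03, -1.70570466e-03,  8.44515270e-04,
        1.76760475e-03, -2.63490432e-04]), 'tau': array([ 4.22687617e-04, -4.95945024e+01, -3.88517725e+01,  7.01386412e-02,
        5.15257730e-02, -5.85670682e-05]), 'tcp_pos': array([272.02127804, 562.09295404, 221.55979604]), 'orientation': array([-2.83879380e-04,  2.23508628e-01,  9.74701569e-01, -8.15189593e-04]), 'ft_force': array([-0.455004  , -0.41634671, -0.4170241 ]), 'moment': array([-0.0586663 ,  0.01568969, -0.00744036]), 'finger_force': 0.0, 'finger_gap': 1.0015086389315029}
```

View pics/s0.png

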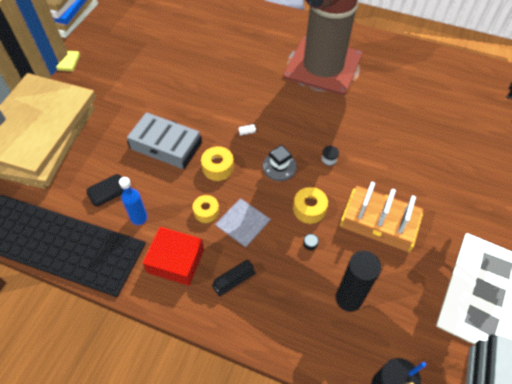

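View pics/t0.png

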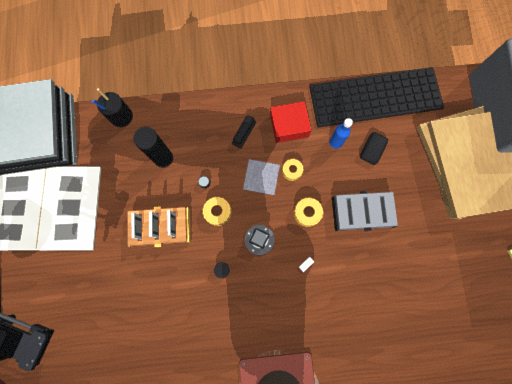

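The top view has x up and y left, with the rack at (158,226), the tray at (365,211), the cell and cap at (259,239) and the mat at (262,177).
- **Ring candidates:** (292,169) small, (217,211), (308,212). I choose the smallest, (292,169).
- **Lens candidates:** (204,182) clear-topped, (222,270) black. These need a close crop.

```bash
python3 - <<'E'
from h import *
import pickle
a,b=pickle.load(open('v0.pkl','rb'))
def crop(d,u,v,w,k): return cv2.resize(d['image'][v-w:v+w,u-w:u+w,::-1],(k,k),interpolation=cv2.INTER_CUBIC)
r1=np.hstack([crop(a,312,242,20,260),crop(a,330,155,20,260),crop(a,282,160,26,260)])
r2=np.hstack([crop(b,204,182,16,260),crop(b,222,270,16,260),crop(b,158,226,36,260)])
cv2.imwrite('pics/c0.png',np.vstack([r1,r2]))
for uv,z in [((204,182),20),((222,270),20),((292,169),33),((217,211),33),((308,212),33),((259,239),66),((262,177),2),((158,226),52),((365,211),52),((340,134),100),((153,147),150)]: print(uv,ray(b,uv,z).round(0))
# brass diameters
hsv=cv2.cvtColor(b['image'],cv2.COLOR_RGB2HSV)
m=cv2.inRange(hsv,(20,120,120),(35,255,255))
n,l,s,c=cv2.connectedComponentsWithStats(m)
for i in range(1,n):
    if s[i,4]>60: print(s[i],c[i],ray(b,c[i],33).round(1))
E
```

```text
(204, 182) [625. 162.  20.]
(222, 270) [354. 128.  20.]
(292, 169) [ 635. -113.   33.]
(217, 211) [529. 128.  33.]
(308, 212) [ 497. -144.   33.]
(259, 239) [430.  11.  66.]
(262, 177) [627. -19.   2.]
(158, 226) [499. 302.  52.]
(365, 211) [ 481. -309.   52.]
(340, 134) [ 709. -258.  100.]
(153, 147) [708. 279. 150.]
[283 159  20  21 261] [292.60536398 168.8697318 ] [ 635.4 -114.7   33. ]
[203 197  28  29 468] [215.92948718 210.66025641] [530.  130.8  33. ]
[294 198  29  28 500] [308.384 211.64 ] [ 498.5 -145.6   33. ]
[187 207   3  35  69] [187.66666667 226.23188406] [491.8 218.5  33. ]
```

View pics/c0.png

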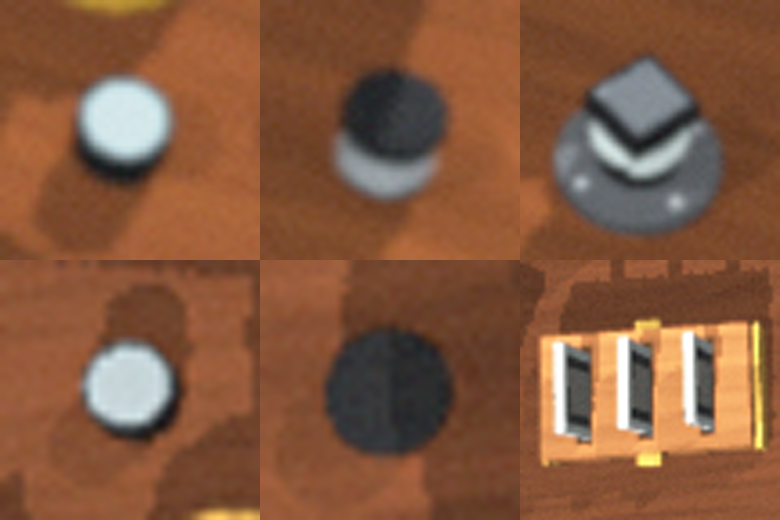

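Both crops show the lens is the pale glass top in a black sleeve at (204,182), about (625,162) mm. The black-topped clear one at (222,270) is the loupe. All three plates stand in the rack. Next, near views with the wrist camera.

```bash
python3 - <<'E'
from h import *
import pickle
V={}
for n,x,y,z in [('rack',490,302,330),('lens',625,162,230),('ring',635,-113,230),('tray',475,-308,330),('cell',430,11,280)]:
    yaw=np.pi/2
    movep([x,y,z],down(yaw)); sleep(.2)
    d=get_image('wrist'); V[n]=d
    if n in('rack','cell'): print(n,d['position'],rot(d).round(3).tolist(),observe()['tcp_pos'],d['camera_matrix'])
pickle.dump(V,open('v1.pkl','wb')); print(observe()['clock'],observe()['ft_force'])
ims=[cv2.resize(V[k]['image'][:,:,::-1],(400,300)) for k in('rack','tray','cell','ring')]
cv2.imwrite('pics/w1.png',np.vstack([np.hstack(ims[:2]),np.hstack(ims[2:])]))
E
```

```text
rack [489.71899346 383.58640476 491.82015145] [[1.0, 0.002, -0.001], [0.001, -0.956, -0.293], [-0.001, 0.293, -0.956]] [489.38159954 302.81715834 329.526474  ] [[283.98119305   0.         254.86081681]
 [  0.         283.98119305 187.58151055]
 [  0.           0.           1.        ]]
cell [430.99586809  90.71569396 442.49076789] [[1.0, -0.002, -0.001], [-0.002, -0.956, -0.293], [-0.0, 0.293, -0.956]] [430.32067976  10.21012102 280.04244035] [[283.98119305   0.         254.86081681]
 [  0.         283.98119305 187.58151055]
 [  0.           0.           1.        ]]
6.9167 [-0.15881625 -0.47978136 -0.80356729]
```

View pics/w1.png

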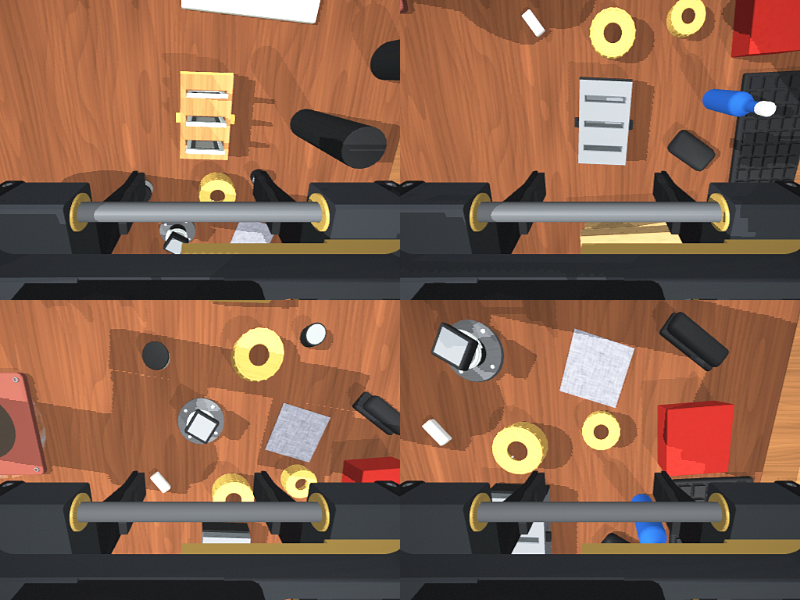

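The wrist views (displayed at 400/512 scale) show these:
- **Rack:** block centre (205,115) with three plates.
- **Tray:** (606,122), empty.
- **Cell view:** tilted cap at (202,425), mat (297,432), lens (313,333), loupe (155,354).
- **Ring view:** small ring (601,430).

Now I turn these into numbers.

```bash
cat > m.py <<'E'
from h import *
def comp(d,m,near,mn=80):
    n,l,s,c=cv2.connectedComponentsWithStats(m)
    k=[i for i in range(1,n) if s[i,4]>mn]
    if not k: return None
    i=min(k,key=lambda i:np.hypot(*(c[i]-near)))
    return (l==i).astype(np.uint8)
def cont(m): return max(cv2.findContours(m,cv2.RETR_EXTERNAL,cv2.CHAIN_APPROX_NONE)[0],key=cv2.contourArea)
def hsv(d): return cv2.cvtColor(d['image'],cv2.COLOR_RGB2HSV)
def pts(d,c,z): return np.array([ray(d,p,z)[:2] for p in c.reshape(-1,2)],np.float32)
def rect(d,m,z): # metric min-area rect on plane z
    return cv2.minAreaRect(pts(d,cont(m),z))
def circ(d,m,z):
    (c,ax,a)=cv2.fitEllipse(pts(d,cont(m),z)); return np.round(c,1),np.round(ax,1)
E
python3 - <<'E'
from m import *
import pickle
V=pickle.load(open('v1.pkl','rb')); dbg=[]
def show(d,m): 
    im=d['image'][:,:,::-1].copy(); im[m>0]=(255,0,255); return im[:240]
d=V['ring']; h=hsv(d); br=cv2.inRange(h,(18,70,60),(36,255,255)); m=comp(d,br,(257,166)); print('ring',circ(d,m,33))
hole=((cv2.drawContours(np.zeros_like(m),[cont(m)],-1,1,-1)>0)&(m==0)).astype(np.uint8); hole=comp(d,hole,(257,166),20); print(' hole',circ(d,hole,33)); dbg.append(show(d,m))
d=V['lens'];h=hsv(d); p=proj(d,[625,162,28]); m=comp(d,cv2.inRange(h,(0,0,150),(179,70,255)),p); print('lens',p,circ(d,m,28)); dbg.append(show(d,m))
d=V['cell'];h=hsv(d); p=proj(d,[430,11,66]); m=comp(d,cv2.inRange(h,(0,0,150),(179,60,255)),p,30); print('cap',p,rect(d,m,66)); dbg.append(show(d,m))
p=proj(d,[627,-19,2]); m=comp(d,cv2.inRange(h,(90,5,100),(140,60,230)),p); print('mat',p,rect(d,m,2));
p=proj(d,[430,11,12]); m=comp(d,cv2.inRange(h,(0,0,0),(179,70,255)),p,300); print('base',circ(d,m,12)); dbg.append(show(d,m))
d=V['tray'];h=hsv(d); p=proj(d,[481,-309,52]); m=comp(d,cv2.inRange(h,(80,0,110),(179,60,255)),p,300); print('tray',p,rect(d,m,52)); dbg.append(show(d,m))
d=V['rack'];h=hsv(d); p=proj(d,[499,302,52]); m=comp(d,cv2.inRange(h,(10,90,190),(30,255,255)),p,300); print('rack',p,rect(d,m,52)); dbg.append(show(d,m))
t=[cv2.resize(x,(400,190)) for x in dbg]
cv2.imwrite('pics/m1.png',np.vstack([np.hstack(t[i:i+2]) for i in(0,2,4)]))
E
```

```text
ring (array([ 638.3, -113.2]), array([62.2, 65.5]))
 hole (array([ 638.2, -114.8]), array([23.7, 24.6]))
lens [254.34183909 166.11976605] (array([627.8, 162.6]), array([30.3, 30.8]))
cap [254.32970956 162.45566415] ((434.78729248046875, 10.235078811645508), (36.56812286376953, 36.93030548095703), 59.29983139038086)
mat [377.92490632 172.30544254] ((629.1651000976562, -16.374900817871094), (99.3313217163086, 99.86222839355469), 73.24807739257812)
base (array([433.7,  10.8]), array([89.8, 90.2]))
tray [258.28128854 156.19784821] ((484.97119140625, -313.5773620605469), (169.9925079345703, 100.716552734375), 87.52379608154297)
rack [261.04798425 155.19882216] ((501.3398742675781, 286.38604736328125), (117.54248809814453, 221.6250762939453), 0.11394794285297394)
```

View pics/m1.png

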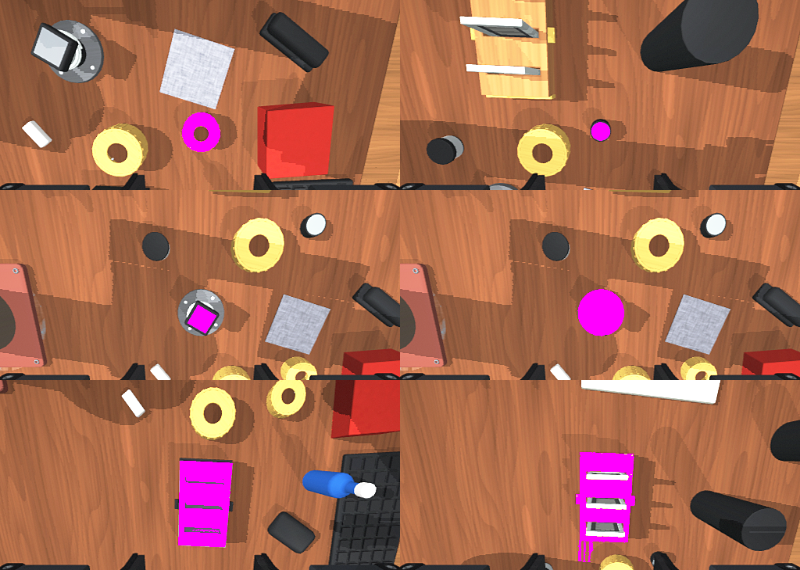

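Cell is at (433.7,10.8), and the cap is rotated about 59°. First the cap: check it hasn't moved, pick it up and place it on the mat.

```bash
python3 - <<'E'
from m import *
q=down(np.radians(59.3))
movep([434.5,10.2,110],q)
print(move_linear([434.5,10.2,51],80,max_force=15), observe()['tcp_pos'])
grasp(15); o=observe(); print(o['finger_gap'],o['finger_force'])
move_linear([434.5,10.2,120],150)
movep([627,-14,100],q)
print(observe()['finger_gap'])
print(move_linear([627,-14,4],80,max_force=6),observe()['tcp_pos'])
ungrasp(); move_linear([627,-14,120],200)
movep([435,11,250],down(np.pi/2)); sleep(.2)
d=snap('wrist','w2.png')
import pickle;pickle.dump(d,open('v2.pkl','wb'))
print(observe()['clock'],d['position'])
im=d['image'][40:330,:,::-1]; u,v=proj(d,[434,11,48]).astype(int)
c=cv2.resize(d['image'][v-45:v+45,u-45:u+45,::-1],(360,360),interpolation=cv2.INTER_CUBIC)
cv2.imwrite('pics/w2c.png',np.hstack([cv2.resize(d['image'][:,:,::-1],(432,360))[:, :],c]))
E
```

```text
False [434.98542899  10.1392876   51.45744807]
0.5233641295317077 14.999731332063675
0.5260153273544689
True [626.16717807 -13.88272801   4.82268549]
14.675 [436.08567126  91.42675324 411.3428961 ]
```

View pics/w2c.png

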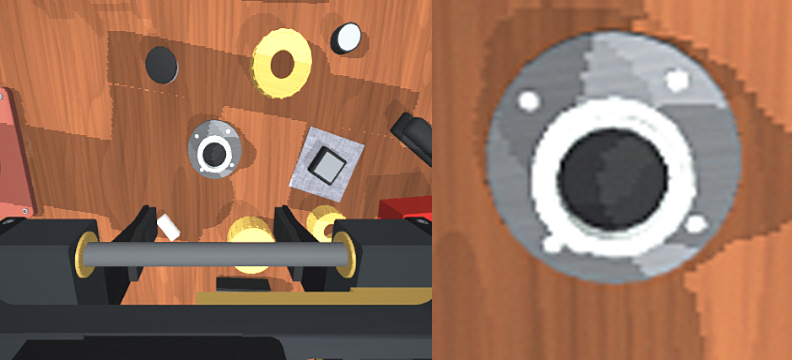

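The cap lies on the mat at about (327,163) in the left panel. The cell is open, with the bore in the crop at (613,180). Next, refine the bore centre and fetch the lens, squeezing from two directions to centre it on the TCP.

```bash
python3 - <<'E'
from m import *
import pickle
d=pickle.load(open('v2.pkl','rb')); h=hsv(d)
g=cv2.cvtColor(d['image'],cv2.COLOR_RGB2GRAY)
p=proj(d,[434,11,48]); m=comp(d,(g<95).astype(np.uint8),p,30); print('bore',circ(d,m,48))
m=comp(d,(g>205).astype(np.uint8),p,30); print('tube outer',circ(d,m,46))
for y,k in((153,0),(63,1)):
    q=down(np.radians(y))
    if k==0: movep([627.8,162.6,60],q); print(move_linear([627.8,162.6,16.5],80,max_force=10))
    else: move_linear([627.8,162.6,16.5],80,rotation=q)
    grasp(8); o=observe(); print(o['finger_gap'],o['tcp_pos'],o['ft_force'])
    if k==0: ungrasp()
grasp(20)
move_linear([627.8,162.6,100],150)
o=observe(); print(o['finger_gap'],o['clock'],o['ft_force'])
E
```

```text
bore (array([433.7,  11.9]), array([32.6, 34.6]))
tube outer (array([433.2,  11.1]), array([51.5, 54.6]))
False
0.395820303247693 [627.75396309 162.57928877  16.47702616] [-0.57600678  0.04292445  0.1128837 ]
0.39337147598530003 [627.81155977 162.56849387  16.51028574] [-0.05730058 -0.73762307  0.51709646]
0.38937580872855365 22.1 [-0.40359898 -0.39157407 -2.19069004]
```

```bash
python3 - <<'E'
from m import *
q=down(np.radians(63))
movep([433.6,11.2,90],q)
print(move_linear([433.6,11.2,68],80,max_force=8))
print(move_linear([433.6,11.2,49.5],30,max_force=6)); o=observe(); print(o['tcp_pos'],o['ft_force'],o['finger_gap'],o['clock'])
E
```

```text
False
True
[433.29216465  11.20948674  50.37605292] [-2.38629891 -0.47715346  5.94165442] 0.39540778421605055 24.0833
```

Lens seated (TCP 50.4, expected 50.5). I'll release it and fetch the ring.

```bash
python3 - <<'E'
from m import *
ungrasp(); move_linear([433.6,11.2,130],200)
movep([435,11,250],down(np.pi/2)); sleep(.2)
d=snap('wrist','w3.png'); g=cv2.cvtColor(d['image'],cv2.COLOR_RGB2GRAY)
m=comp(d,cv2.inRange(hsv(d),(85,8,150),(110,70,255)),proj(d,[433.6,11.2,62]),30); print('lens',circ(d,m,62))
p=[638.2,-114,6]
movep(p[:2]+[80],down(np.radians(45))); print(move_linear(p,100,max_force=10))
grasp(8); o=observe(); print(o['finger_gap'],o['tcp_pos']); ungrasp()
move_linear(p,100,rotation=down(np.radians(135)))
grasp(25); o=observe(); print(o['finger_gap'],o['tcp_pos'],o['ft_force'],o['moment'])
move_linear(p[:2]+[110],150)
o=observe(); print(o['finger_gap'],o['clock'],o['q'][5],o['ft_force'])
movep([433.5,11.2,110],down(np.radians(188))); sleep(.3)
o=observe(); print(o['finger_gap'],o['clock'],o['q'][5],o['ft_force'],o['moment'])
u,v=proj(d,[434,11,62]).astype(int)
cv2.imwrite('pics/w3c.png',np.hstack([cv2.resize(d['image'][v-45:v+45,u-45:u+45,::-1],(360,360)),cv2.resize(snap('wrist')['image'][:,:,::-1],(430,360))]))
E
```

```text
lens (array([448.7,  -9.9]), array([ 9.5, 19.4]))
False
0.7337524390993361 [ 638.46444047 -114.08282495    6.43171036]
0.7036422510165744 [ 638.14411791 -114.022126      5.98822377] [ 0.60273423 -0.6475647   0.18604209] [-0.06274416  0.04220291  0.07016421]
0.7036472345813177 32.9333 -1.083686579089372 [-0.59931567 -0.1781904  -1.61549745]
0.69955794096083 34.1833 -1.8665154124684618 [-0.72748688 -0.03968284 -0.95109546] [ 0.05276755  0.04953242 -0.03493433]
```

View pics/w3c.png

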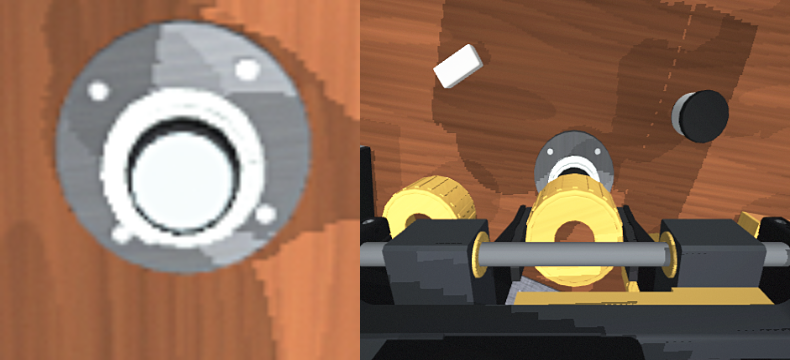

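The crop shows the lens sitting in the bore at (183,180), and the ring held level between the pads. Now lower it onto the ribs and read the height.

```bash
python3 - <<'E'
from m import *
print(move_linear([433.5,11.2,60],80,max_force=8))
hit=move_linear([433.5,11.2,40],15,max_force=5); sleep(.2); o=observe()
zc=o['tcp_pos'][2]+10.5; print(hit,o['tcp_pos'],zc,'theta',190-(zc-48.5)*20,o['ft_force'],o['moment'],o['clock'],o['finger_gap'])
E
```

```text
False
True [433.40177397  11.21266231  44.82958439] 55.32958438966242 theta 53.40831220675156 [-0.14133938 -0.05292701  5.62879356] [ 0.0509867  -0.03483389 -0.02377504] 36.1583 0.7056441495595301
```

θ is about 53°, inside the safe band. Screw clockwise, sinking 0.05 mm per degree.

```bash
python3 - <<'E'
from m import *
z=44.8; a=0
for s in (30,30,30,30,10,6,6,6,6,6,6):
    a+=s; z=max(44.8-a*.05,38.0)
    hit=move_linear([433.5,11.2,z],25 if s>20 else 8,rotation=down(np.radians(188-a)))
    sleep(.1);o=observe(); M=o['moment'][2]
    print(a,round(z,2),o['tcp_pos'].round(2),'F',o['ft_force'].round(1),'Mz',round(M,3),round(o['finger_gap'],3),round(o['q'][5],2),round(o['clock'],1))
    if abs(M)>.38 or np.abs(o['ft_force']).max()>30: break
E
```

```text
30 43.3 [433.85  11.1   43.48] F [ 1.4 -0.1  3.3] Mz 0.019 0.703 -1.34 36.9
60 41.8 [433.58  11.19  41.91] F [1.2 0.1 4.2] Mz -0.028 0.703 -0.82 37.7
90 40.3 [433.55  11.16  40.36] F [0.5 0.3 4.9] Mz -0.101 0.707 -0.3 38.5
120 38.8 [433.47  11.17  38.87] F [1.4 0.2 5.7] Mz -0.126 0.707 0.22 39.3
130 38.3 [433.35  11.06  38.33] F [ 0.1 -0.   5. ] Mz -0.123 0.703 0.4 39.7
136 38.0 [433.24  10.97  38.04] F [-1.2 -1.   6.5] Mz -0.123 0.704 0.5 40.0
142 38.0 [433.21  11.17  37.9 ] F [ 0.1 -0.5  4.9] Mz -0.004 0.705 0.61 40.4
148 38.0 [433.33  11.25  37.9 ] F [-0.7 -0.5  4.2] Mz -0.034 0.7 0.71 40.8
154 38.0 [433.36  11.25  37.89] F [0.6 0.2 3.3] Mz 0.038 0.708 0.82 41.1
160 38.0 [433.41  11.2   37.92] F [0.1 1.  2.8] Mz 0.006 0.704 0.92 41.5
166 38.0 [433.42  11.22  37.93] F [-0.   1.3  2.2] Mz 0.04 0.708 1.03 41.8
```

```bash
python3 - <<'E'
from m import *
a=166
while a<206:
    a+=4
    move_linear([433.5,11.2,37.9],8,rotation=down(np.radians(188-a)))
    sleep(.15);o=observe(); M=o['moment'][2]
    print(a,o['tcp_pos'].round(2),'F',o['ft_force'].round(1),'Mz',round(M,3),round(o['finger_gap'],3),round(o['q'][5],2),round(o['clock'],1))
    if abs(M)>.35 or np.abs(o['ft_force']).max()>30: break
E
```

```text
170 [433.54  11.2   37.92] F [ 0.  -0.1  2.2] Mz -0.033 0.704 1.1 42.2
174 [433.58  11.14  37.92] F [ 0.3 -1.3  1.6] Mz -0.159 0.703 1.17 42.6
178 [433.59  11.16  37.89] F [ 1.5 -0.7  0.8] Mz -0.116 0.704 1.24 43.0
182 [433.72  11.15  37.89] F [ 4.1 -1.9 -2.4] Mz -0.166 0.705 1.31 43.4
186 [433.47  11.14  37.87] F [ 3.8 -2.5 -1.4] Mz -0.252 0.707 1.38 43.8
190 [433.6   11.11  37.89] F [ 4.  -2.9 -2.4] Mz -0.289 0.707 1.45 44.2
194 [433.65  11.01  37.93] F [ 3.8 -3.4 -2.8] Mz -0.417 0.704 1.52 44.6
```

```bash
python3 - <<'E'
from m import *
move_linear([433.5,11.2,37.9],8,rotation=down(np.radians(188-197))); sleep(.3); o=observe(); print(o['moment'],o['ft_force'],o['finger_gap'])
ungrasp(); sleep(.3); move_linear([433.5,11.2,120],150)
movep([435,11,260],down(np.pi/2)); sleep(.3); d=snap('wrist','w4.png')
m=comp(d,cv2.inRange(hsv(d),(18,70,60),(36,255,255)),proj(d,[433.5,11.2,65]),80); print(circ(d,m,65))
hole=((cv2.drawContours(np.zeros_like(m),[cont(m)],-1,1,-1)>0)&(m==0)).astype(np.uint8); print(circ(d,comp(d,hole,proj(d,[433.5,11.2,65]),20),65))
print(observe()['clock'])
# plates & tray: closer looks
import pickle; V={}
for n,x,y in(('tray',485,-345),('rack',498,265)):
    movep([x,y,300],down(np.pi/2)); sleep(.3); V[n]=snap('wrist')
pickle.dump(V,open('v5.pkl','wb'))
out=[]
for n,P in(('tray',[485,-313,52]),('rack',[498,300,80])):
    e=V[n]; u,v=proj(e,P).astype(int); print(n,u,v)
    out.append(cv2.resize(e['image'][max(v-70,0):v+70,u-60:u+60,::-1],(360,420),interpolation=cv2.INTER_CUBIC))
cv2.imwrite('pics/w5.png',np.hstack(out)); print(observe()['clock'])
E
```

```text
[-0.46000825 -0.53162993 -0.41847829] [ 3.31942188 -3.28445102 -2.44707904] 0.7029301142776664
(array([434. ,  13.3]), array([62.5, 64.7]))
(array([434.3,  11.3]), array([24.9, 25.9]))
48.8167
tray 254 136
rack 254 136
53.0583
```

View pics/w5.png

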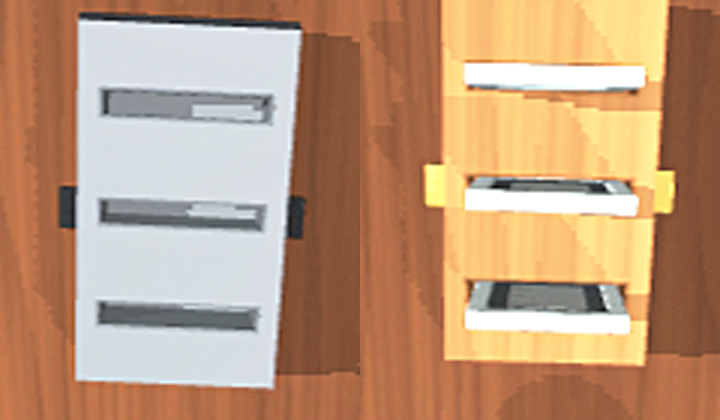

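The crops show the tray (left) with empty slots at rows 107, 213, 315, turned a few degrees, and the rack (right) with plate tops at rows 75, 200, 318. Now put the camera straight above each plate and slot and measure the same way.

```bash
python3 - <<'E'
from m import *
import pickle
V=pickle.load(open('v5.pkl','rb'))
# coarse positions
def from_crop(n,cx,cy,z):
    e=V[n]; return ray(e,(254-60+cx/3,max(136-70,0)+cy/3),z)
S=[from_crop('tray',*p,52) for p in((186,107),(183,213),(178,315))]
P=[from_crop('rack',*p,110) for p in((555-360,75),(552-360,203),(548-360,320))]
W={}
for n,L,z in(('P',P,220),('S',S,200)):
    for i,p in enumerate(L):
        movep([p[0],p[1]-81,z],down(np.pi/2)); sleep(.3); e=snap('wrist'); W[n+str(i)]=(e,p)
pickle.dump(W,open('v6.pkl','wb')); out=[]
for k,(e,p) in W.items():
    u,v=proj(e,p if k[0]=='S' else [p[0],p[1],110]).astype(int)
    g=cv2.cvtColor(e['image'],cv2.COLOR_RGB2GRAY); h=hsv(e)
    if k[0]=='P': m=comp(e,cv2.inRange(h,(0,0,185),(179,45,255)),(u,v),60); z=110
    else: m=comp(e,((g<165)).astype(np.uint8),(u,v),60); z=52
    r=rect(e,m,z); print(k,p.round(1),np.round(r[0],1),np.round(r[1],1),round(r[2],2))
    im=e['image'][:,:,::-1].copy(); cv2.drawContours(im,[cont(m)],-1,(255,0,255),1)
    out.append(cv2.resize(im[max(v-30,0):max(v-30,0)+60,u-60:u+60],(390,195)))
cv2.imwrite('pics/w6.png',np.vstack([np.hstack([out[i],out[i+3]]) for i in range(3)])); print(observe()['clock'])
E
```

```text
P0 [503.5 356.1 110. ] [502.4 356.5] [ 7.9 69.6] 88.67
P1 [502.4 306.6 110. ] [501.9 307.2] [ 7.9 69.6] 87.84
P2 [500.8 257.3 110. ] [500.2 256.8] [ 7.9 69.7] 87.78
S0 [ 487.2 -264.8   52. ] [ 486.9 -263.4] [12.5 79.2] 87.46
S1 [ 485.9 -313.3   52. ] [ 485.  -313.4] [12.4 78.5] 87.51
S2 [ 483.5 -363.4   52. ] [ 482.7 -363.3] [12.4 78.6] 87.57
58.725
```

View pics/w6.png

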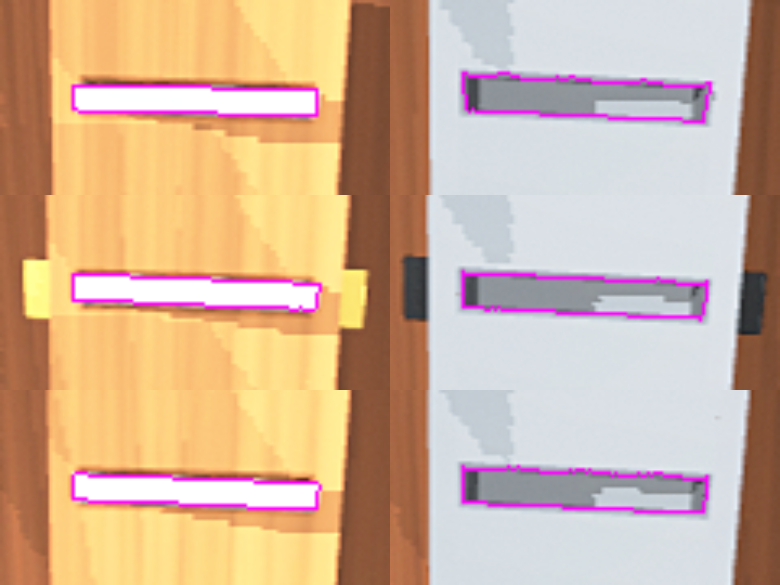

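All clean (±0.5 mm). Transfer the first plate with a guarded insertion.

```bash
cat > pl.py <<'E'
from m import *
P=[(502.4,356.5,-1.9),(501.9,307.2,-2.0),(500.2,256.8,-2.1)]; S=[(486.6,-263.4,-2.5),(485,-313.4,-2.5),(482.9,-363.3,-2.5)]
def yaw(a): return down(np.radians(90+a))
def pick(i):
    x,y,a=P[i]; movep([x,y,170],yaw(a)); h=move_linear([x,y,70],120,max_force=12)
    grasp(25); o=observe(); print('pick',h,o['tcp_pos'].round(1),o['finger_gap'],o['ft_force'].round(1))
    move_linear([x,y,185],120); o=observe(); print('  lifted',o['finger_gap'],o['ft_force'].round(1),o['clock'])
def insert(j,dx=0,dy=0):
    x,y,a=S[j]; x+=dx; y+=dy
    movep([x,y,185],yaw(a)); move_linear([x,y,118],120,max_force=15)
    h=move_linear([x,y,69],40,max_force=7); o=observe(); print('ins',h,o['tcp_pos'].round(2),o['ft_force'].round(1),o['moment'].round(2),o['finger_gap'],o['clock'])
    return o['tcp_pos'][2]
def release(j):
    ungrasp(); o=observe()['tcp_pos']; move_linear([o[0],o[1],185],150)
E
python3 - <<'E'
from pl import *
pick(2)
z=insert(0)
if z<72.5: release(0)
E
```

```text
pick False [500.6 256.9  70.6] 0.8036045110040173 [-0.7  0.9  2.1]
  lifted 0.8045236469292767 [-0.1  0.3 -1.6] 63.775
ins True [ 486.3  -263.26   70.56] [0.  1.2 4.9] [ 0.03  0.18 -0.04] 0.8038330475668665 67.475
```

First plate is home (70.6, expected 70). Now the other two.

```bash
python3 - <<'E'
from pl import *
for i,j in((1,1),(0,2)):
    pick(i); z=insert(j)
    if z>72.5: break
    release(j)
else:
    x,y=485,-394
    movep([x,y,240],down(np.pi/2)); sleep(.3); d=snap('wrist')
    movep([435,11,260],down(np.pi/2)); sleep(.3); e=snap('wrist'); t=snap('top','t7.png')
    cv2.imwrite('pics/w7.png',np.vstack([np.hstack([cv2.resize(k['image'][:,:,::-1],(400,300)) for k in(d,e)]),np.hstack([cv2.resize(k['image'][:,:,::-1],(400,300)) for k in(t,snap('scene'))])]))
    print(observe()['clock'])
    m=comp(e,cv2.inRange(hsv(e),(90,5,100),(140,60,230)),proj(e,[627,-19,2])); print('mat',rect(e,m,2))
    for s,y in zip(S,(-263,-313,-363)):
        m=comp(d,cv2.inRange(hsv(d),(0,0,185),(179,45,255)),proj(d,[s[0],s[1],110]),60); print(rect(d,m,110))
E
```

```text
pick False [502.2 307.4  70.6] 0.8011812256694784 [-0.2 -0.   2.6]
  lifted 0.80064423607273 [-0.4 -0.4 -1.6] 73.65
ins True [ 484.7  -313.28   70.56] [-1.5  1.5  5.4] [0.03 0.14 0.01] 0.8010378979969057 77.6833
pick False [502.8 356.7  70.6] 0.8011371884258053 [-1.  -0.6  3.1]
  lifted 0.8033778657975725 [-0.   0.4 -1.4] 84.1917
ins True [ 482.64 -363.15   70.63] [-0.7  0.2  5.2] [-0.02  0.05  0.03] 0.8030395902879413 88.55
92.7833
mat ((629.2064819335938, -16.37481689453125), (99.41031646728516, 99.8402099609375), 73.2939453125)
((485.1074523925781, -313.6114501953125), (141.56668090820312, 83.1270980834961), 87.5308837890625)
((485.1074523925781, -313.6114501953125), (141.56668090820312, 83.1270980834961), 87.5308837890625)
((485.1074523925781, -313.6114501953125), (141.56668090820312, 83.1270980834961), 87.5308837890625)
```

View pics/w7.png

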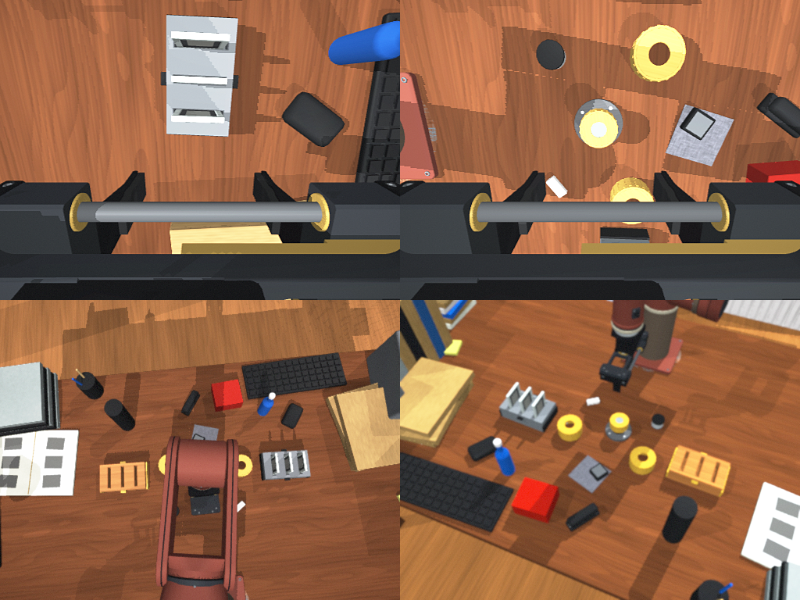

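All three plates stand in the tray and the ring sits on the cell. But the cap has been knocked to about (699,123) in the upper-right panel, near a mat edge, so I'll measure it and put it back.

```bash
python3 - <<'E'
from m import *
movep([605,-90,220],down(np.pi/2)); sleep(.3); d=snap('wrist','w8.png')
g=cv2.cvtColor(d['image'],cv2.COLOR_RGB2GRAY)
p0=proj(d,[629,-16,2])
import pickle;pickle.dump(d,open('v8.pkl','wb'))
m=comp(d,(g<75).astype(np.uint8),proj(d,[615,10,20]),60); r=rect(d,m,20); print('dark',r)
print(p0,proj(d,[605,10,20]))
u,v=p0.astype(int); im=d['image'][:,:,::-1].copy(); cv2.drawContours(im,[cont(m)],-1,(255,0,255),1)
cv2.imwrite('pics/w8c.png',cv2.resize(im[max(v-80,0):v+70,u-90:u+90],(600,500)))
print(max(v-80,0),u-90)
E
```

```text
dark ((619.1990356445312, 10.532524108886719), (45.47883605957031, 44.623497009277344), 59.166778564453125)
[273.07468374 106.52235669] [254.4947947  84.373286 ]
26 183
```

View pics/w8c.png

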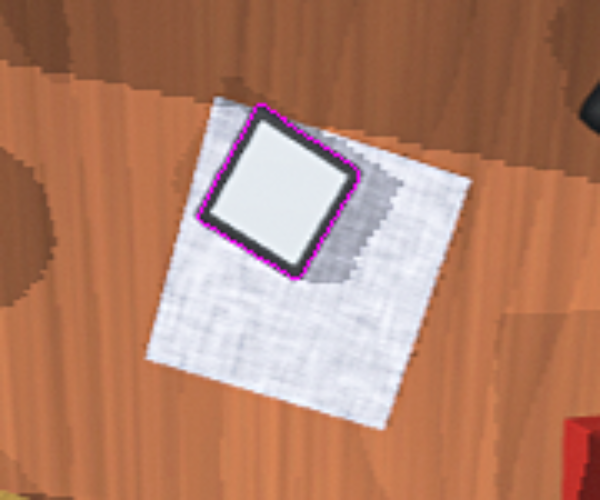

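The outlined cap is whole on the mat at (619,10.5), 28.7 mm from the middle, against a 35 mm limit. I'll recentre it for margin.

```bash
python3 - <<'E'
from m import *
q=down(np.radians(59.2))
movep([619.2,10.5,80],q); print(move_linear([619.2,10.5,6],80,max_force=8))
grasp(15); print(observe()['finger_gap'])
move_linear([619.2,10.5,25],100); move_linear([629,-16,25],100)
print(move_linear([629,-16,4],40,max_force=5),observe()['tcp_pos'])
ungrasp(); move_linear([629,-16,120],150)
movep([605,-90,220],down(np.pi/2)); sleep(.3); d=snap('wrist')
g=cv2.cvtColor(d['image'],cv2.COLOR_RGB2GRAY)
m=comp(d,(g<75).astype(np.uint8),proj(d,[629,-16,20]),60); print('cap',rect(d,m,20))
movep([435,-10,280],down(np.pi/2)); sleep(.3); d=snap('wrist')
m=comp(d,cv2.inRange(hsv(d),(18,70,60),(36,255,255)),proj(d,[433.5,11.2,65]),80); print('ring',circ(d,m,65))
print(observe()['clock'])
E
```

```text
False
0.527616462962954
True [628.56522372 -15.63032924   5.30594907]
cap ((628.7720336914062, -15.853322982788086), (44.917667388916016, 44.50758361816406), 59.14164352416992)
ring (array([433.9,  12. ]), array([62.2, 63.9]))
101.8333
```

```bash
python3 - <<'E'
from h import *
print(sign_off(),observe()['clock'])
E
```

```text
the job is handed in; nothing more can be done
the job is handed in; nothing more can be done
```

I handed the job in at about 102 s on the robot clock, and the interface gave no verdict: the cap is centred on the mat (put back after it was knocked aside), the lens is seated, the ring is screwed down at about 0.42 Nm, and all three plates are home in the tray.

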